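# Lay out the bracket kit in its holders

## Task

Lay out the kit for the next job, each thing in the holder that fits it: the round tin flat in the large round dish, the brass drift standing upright in the small round dish, and the two U-brackets in the rectangular tray. Set the open-up bracket flat on the tray floor first, then lay the open-down bracket on it, parallel but shifted sideways, so that they interlock: one flange of the upper one stands inside the lower one's channel and the other hangs outside, with their ends about level. Leave the knurled stud and the black loupe where they are.

Things in the scene. Friction and masses are not known exactly. Their poses are not given: they have to be found in the camera images.
- bracket_open_up: loose steel U-bracket lying open side up: a channel 52 mm wide over the flanges (its x axis), 46 mm long with both ends open (its y axis, along the channel), 24 mm high; web and both flanges 5 mm thick, web at the bottom. Two small dark holes in the web, seen from above between the two flanges. Origin at the centre of its underside, z up.
- bracket_open_down: loose steel U-bracket of the same size and axes, lying open side down: plain web without holes on top, 19 to 24 mm up, flanges on the bench. Origin at the centre of its underside, z up. Interlocked, its origin is 5 mm above the other's and 6 to 22 mm (best 14) along the other's x, either way; the other's flange then blocks its long sides, so grip it over its open ends (46 mm).
- round_tin: loose closed round pale metal tin, 60 mm across, 21 mm high, lying flat. Origin at the centre of its underside, z up.
- brass_drift: loose brass drift standing upright on its thick end: foot 28 mm across and 24 mm high, above it a barrel 18 mm across, 70 mm high in all. Origin at the centre of its underside, z up.
- bracket_tray: fixed rectangular wooden tray with grey felt floor: 92 x 78 mm outside (x by y), 80 x 66 mm inside, floor 4 mm above the bench, rim 6 mm wide, rim top 7 mm above the bench. Origin at the centre of its underside, on the bench. Turned by up to 35 degrees either way.
- large_dish: fixed round wooden dish with grey felt floor: 92 mm outside, 80 mm inside, floor 4 mm and rim top 8 mm above the bench. Origin at the centre of its underside, on the bench.
- small_dish: fixed round wooden dish with grey felt floor: 60 mm outside, 48 mm inside, floor 4 mm and rim top 8 mm above the bench. Origin at the centre of its underside, on the bench.
- knurled_stud: bystander, loose: grey steel stud on a knurled round head 36 mm across, 62 mm high. Origin at the centre of its underside. To be left alone.
- loupe: bystander, loose: black waisted eye loupe, 37 mm across, 28 mm high. Origin at the centre of its underside. To be left alone.
Things that resemble listed ones, but are neither listed nor needed, are in the scene too. Leave any blue look-alike of the brass_drift alone.

How it is judged:
At the end, for the whole second after the job is handed in: Open-up bracket flat on the tray floor, within 20 mm of its centre; open-down bracket interlocked on it (5 mm higher, within 28 mm, ends level within 12 mm, parallel within 0.2 rad, level); tin and drift on the floors of their dishes, within 12 mm of centre, upright; all released, at rest (horizontal distance between bracket_open_up and bracket_tray below 0.02 m and z of bracket_open_up in the frame of bracket_tray between 0.002 and 0.006 m and angle between bracket_open_up's own z axis and vertical below 0.05 rad and z of bracket_open_down in the frame of bracket_open_up between 0.0035 and 0.008 m and horizontal distance between bracket_open_down and bracket_open_up below 0.028 m and y of bracket_open_down in the frame of bracket_open_up between -0.012 and 0.012 m and angle between the y axis of bracket_open_down and the y axis of bracket_open_up, either way round below 0.2 rad and angle between bracket_open_down's own z axis and vertical below 0.08 rad and horizontal distance between round_tin and large_dish below 0.012 m and z of round_tin in the frame of large_dish between 0.002 and 0.006 m and angle between each of round_tin, brass_drift's own z axis and vertical below 0.06 rad and horizontal distance between brass_drift and small_dish below 0.012 m and z of brass_drift in the frame of small_dish between 0.002 and 0.006 m and linear speed of each of bracket_open_up, bracket_open_down, round_tin, brass_drift below 0.02 m/s); the robot touches nothing.
It fails at once if a bystander (knurled stud or loupe) is shifted by more than 20 mm (distance of any of knurled_stud, loupe from where it was at the start of the episode above 0.02 m).
It also fails if it takes over 96 s, if anything falls off the work surface, if the arm or the gripper's body presses on something with over 40 N, if the wrist force passes 120 N, or if a joint passes its speed limit or range.

## Robot

A 6-joint arm with a two-finger parallel gripper is mounted at the origin on a cart in front of the work surface, level with it; the furniture and walls round the work are solid. World frame = base frame: x ahead of the robot, y to its left, z up, the work surface at z = 0. Lengths are in m, angles in rad, forces in N, time in s.
With the tool pointing down it reaches from about 0.375 to 0.9 m from the base axis. Payload 3.1 kg.
Tool frame: the origin (TCP) lies on the centre line of the jaws, within the pads' length; the fingertips stand 14 mm ahead of it and the grasp point (between the pads) lies 5 mm behind it; z points along the fingers, y is the line along which they close (so a half turn about z gives the same grasp; the last joint's range is limited). The gripper opens to 87 mm and grips with 3 to 60 N. Pads are 19 mm wide; open, the fingers measure 117 mm over their backs; the gripper's body (75 mm by 190 mm) begins 51 mm behind the grasp point.
Start: joints at [-1.375, 0.527, 1.433, -0, 1.181, -0.178], TCP at [0.228, -0.582, 0.237] pointing down, gripper open.
Joint ranges: [-3.08, 3.08], [-0.75, 2.2], [0.22, 2.44], [-1.43, 4.57], [0, 2.65], [-2.85, 2.85]. Speed limits (rad/s): [2.79, 2.79, 3.14, 3.14, 3.14, 3.14].

## Interface

Orientations are given as a unit quaternion [x, y, z, w].
In Python, from rig import robot gives the robot as it stands.
- The arm moves only by the tool move_arm, never from a script. Its argument "commands" is a list of rows, each an object with "hand": the finger opening in cm, from 0 to 8.7; "travel": the shift along the tool's x, y, z in cm, a list of three; "twist": the turn, a rotation vector about the tool's x, y, z in degrees, a list of three. In form: [{"hand": hand, "travel": [dx, dy, dz], "twist": [wx, wy, wz]}, ...]. A call has 1 to 5 rows; each row shifts and turns the commanded pose from where the row before left it, along the tool's axes as they then stand; what a row does not reach is not made up. A row lasts 1/12 s, in which the tool goes at most 41.7 mm and 7.16 degrees, less where a joint would pass 70% of its speed; a pose out of reach is approached as far as the arm can. A call is refused whole if a number of a shift passes 4.17 or a number of a turn 7.16, either way. A call with a gripper value outside its range is refused whole. The fingers move at their own pace and stop on an object; "force" is the grip in N (left out, the last holds). Time passes only in rows, so rows that do not move let the fingers close. It gives the time, the measured TCP pose, the force, the opening and the grip force at its end, in the units of the state.
- robot.get_obs(): the state, without advancing time (a new reading comes with each control period).
- robot.camera(name): name is "scene" or "top" or "wrist"; returns a dict with "frame" (480x640x3 uint8, red, green, blue), "fov_y" (degrees; the focal length in pixels is half the picture's height over the tangent of half this angle, whatever the lens; pixels are square), "cx", "cy" (the principal point, pixels), "k1" (the pictures are not rectified: a ray, as slopes to the right and down, at radius r is drawn at 1 + k1 r^2 times it, then the intrinsics apply), "extrinsics" (4x4, takes a point from camera to world coordinates); the wrist camera has in their place "T_tool_cam" (4x4, takes a point from camera to tool coordinates, whose origin is the TCP and whose axes are the flange's). Camera axes: x right, y down, z forward; pixel columns grow to the right and rows downward; lengths in m; the calibration is good to about 2 mm. A picture is of the moment at which its call begins: read the wrist's pose just before it. There is no depth.
- robot.hand_in(): hands the job in; it is judged then, once.
The state is a dict: "time": time; "q": joint angles; "joint_velocities": joint speeds; "joint_torque": joint torques, N m; "position": TCP position; "tool_rot": TCP orientation; "ft_force": force on the tool from outside, world axes, zero at the start; "moment": the same for the moment, N m; "grip_width": finger opening in m; "grip_force": force on a finger pad.
Only numpy, scipy, OpenCV 4.12 (cv2) and the standard library are available. Lean on these libraries where they do the work, as an engineer would, in place of code of your own. Each camera call takes 0.05 s, during which the arm holds its last target. There are 200 camera calls.

## Working session

There is one attempt and no reset: what is moved stays moved. The work goes in short steps, Python scripts to look and compute and a tool call to move; the robot and the scene stay as the last step left them, time stands still between calls to the robot, and variables do not carry over. Pictures are saved under pics/ and viewed, at most 14 in all, crops included, and the job is handed in when it is done.

Besides the shell and the picture viewer there is one more tool, called after "Call:" in YAML: its name, and indented under it one key for each argument. move_arm: Moves the arm, as the interface text tells. Its arguments: {"type":"object","properties":{"commands":{"type":"array"},"force":{"type":"number"}},"required":["commands"]}

```bash
mkdir -p pics; ls; python3 - <<'E'
from rig import robot
import cv2,json
import numpy as np
o=robot.get_obs();print(o)
for n in["scene","top","wrist"]:
    c=robot.camera(n);f=c.pop("frame");cv2.imwrite(f"pics/{n}0.png",f[:,:,::-1]);print(n,c)
    json.dump({k:np.asarray(v).tolist() for k,v in c.items()},open(f"{n}.json","w"))
E
```

```text
pics
{'time': 0.0, 'q': array([-1.37547374e+00,  5.28445093e-01,  1.43394557e+00, -2.97056949e-05,
        1.18138172e+00, -1.78504666e-01]), 'joint_velocities': array([ 2.13013773e-03,  1.47015838e-03,  2.52713749e-04,  1.42381004e-05,
       -3.21302238e-04,  1.69314145e-03]), 'joint_torque': array([-3.57984318e-04, -4.40045500e+01, -1.76592225e+01,  6.30501215e-02,
        5.81917330e-02, -1.73940371e-04]), 'position': array([ 0.22811257, -0.5811073 ,  0.23557079]), 'tool_rot': array([ 9.82580812e-01,  1.85832612e-01, -2.28987056e-05, -1.08970927e-03]), 'ft_force': array([-0.44060806, -0.18658164, -0.73131206]), 'moment': array([ 0.03526555, -0.00994398, -0.00347427]), 'grip_force': 0.0, 'grip_width': 0.08692781402703317}
scene {'fov_y': 53.98082523892721, 'cx': 325.38334834798263, 'cy': 244.7721128299952, 'k1': -0.12251930760669122, 'extrinsics': array([[-0.90073138, -0.33400116,  0.27771604,  0.23323456],
       [-0.43434959,  0.6854268 , -0.58440613,  0.29997629],
       [ 0.00483831, -0.64701879, -0.7624587 ,  0.66736851],
       [ 0.        ,  0.        ,  0.        ,  1.    
[... 152 characters left out ...]
882, -0.99869027,  0.04403057,  0.41280395],
       [-0.99963867, -0.02632348, -0.00544147, -0.17803452],
       [ 0.00659338, -0.04387286, -0.99901536,  0.99468939],
       [ 0.        ,  0.        ,  0.        ,  1.        ]])}
wrist {'fov_y': 70.42205322373312, 'cx': 319.30722880083874, 'cy': 242.44552924088936, 'k1': -0.06632721794846859, 'T_tool_cam': array([[ 6.43519193e-04, -9.68625658e-01, -2.48523481e-01,
         6.69052025e-02],
       [ 9.99999754e-01,  6.92665412e-04, -1.10309318e-04,
        -2.35775529e-04],
       [ 2.78992055e-04, -2.48523349e-01,  9.68625866e-01,
        -1.48129315e-01],
       [ 0.00000000e+00,  0.00000000e+00,  0.00000000e+00,
         1.00000000e+00]])}
```

View pics/top0.png

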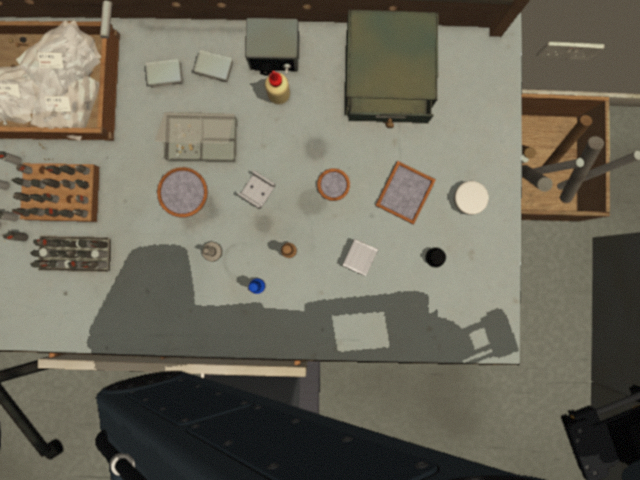

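View pics/scene0.png

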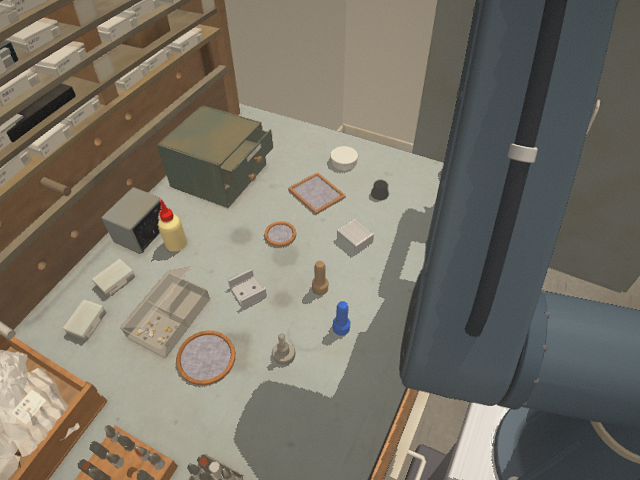

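The top view shows the large dish at (182,192), open-up bracket at (255,190), small dish at (333,184), tray at (405,192) and tin at (472,197). Below them are the stud (211,250), drift (288,249), blue look-alike (257,286), open-down bracket (360,257) and loupe (435,257). The scene view shows the same layout.

```bash
cat > h.py <<'E'
import json,numpy as np,cv2
from scipy.spatial.transform import Rotation as R
def cal(n): return json.load(open(f"{n}.json"))
def ext(n,o=None):
    c=cal(n)
    if n!="wrist": return c,np.array(c["extrinsics"])
    T=np.eye(4);T[:3,:3]=R.from_quat(o["tool_rot"]).as_matrix();T[:3,3]=o["position"]
    return c,T@np.array(c["T_tool_cam"])
def KD(c):
    f=240/np.tan(np.radians(c["fov_y"]/2))
    return np.array([[f,0,c["cx"]],[0,f,c["cy"]],[0,0,1]]),np.array([c["k1"],0,0,0.])
def p2w(n,uv,z,o=None):
    c,E=ext(n,o);K,D=KD(c)
    s=cv2.undistortPoints(np.array(uv,float).reshape(-1,1,2),K,D).reshape(-1,2)
    d=np.c_[s,np.ones(len(s))]@E[:3,:3].T;t=E[:3,3]
    return t+d*((z-t[2])/d[:,2])[:,None]
def w2p(n,P,o=None):
    c,E=ext(n,o);K,D=KD(c);M=np.linalg.inv(E)
    return cv2.projectPoints(np.array(P,float).reshape(-1,1,3),cv2.Rodrigues(M[:3,:3])[0],M[:3,3],K,D)[0].reshape(-1,2)
def loc(o,P): # world point -> tool-frame offset, cm
    return R.from_quat(o["tool_rot"]).inv().apply(np.array(P)-o["position"])*100
E
python3 - <<'E'
from h import *
im=cv2.imread("pics/top0.png")
cv2.imwrite("pics/crop.png",cv2.resize(im[145:305,140:500],None,fx=2.2,fy=2.2,interpolation=cv2.INTER_CUBIC))
for n,uv,z in[("ldish",(182,192),.008),("up",(255,190),.005),("sdish",(333,184),.008),("tray",(405,192),.007),("tin",(472,197),.021),("stud",(211,250),.03),("drift",(288,249),.07),("down",(360,257),.024),("loupe",(435,257),.028)]:
    print(n,p2w("top",[uv],z).round(3))
E
```

```text
ldish [[0.541 0.077 0.008]]
up [[ 0.549 -0.054  0.005]]
sdish [[ 0.563 -0.195  0.008]]
tray [[ 0.552 -0.326  0.007]]
tin [[ 0.545 -0.445  0.021]]
stud [[0.437 0.016 0.03 ]]
drift [[ 0.441 -0.121  0.07 ]]
down [[ 0.432 -0.246  0.024]]
loupe [[ 0.435 -0.379  0.028]]
```

View pics/crop.png

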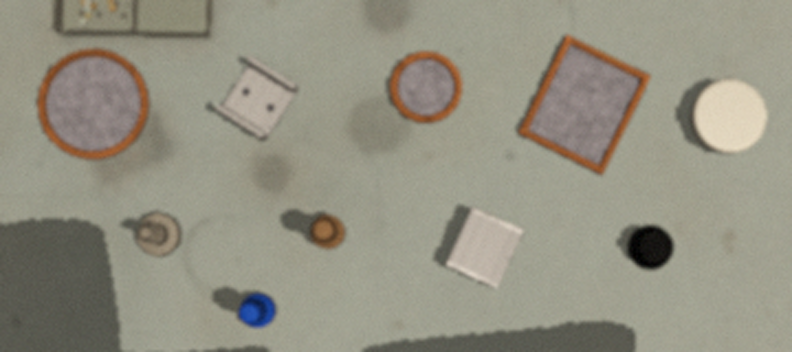

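The enlarged top view gives clear corners in crop pixels. Open-down top: (474,210), (521,231), (495,286), (447,264). Tray: (568,37), (649,75), (602,172), (519,132). Open-up flange outer edges: (243,62)-(295,92) and (210,105)-(265,135).

```bash
python3 - <<'E'
from h import *
from rig import robot
o=robot.get_obs()
g=lambda a:np.array(a,float)/2.2+[140,145]-0.25
def rep(n,a,z):
    P=p2w("top",g(a),z);print(n,P.mean(0).round(4),"loc cm",loc(o,P.mean(0)).round(1))
    for i in range(len(P)):
        d=P[(i+1)%len(P)]-P[i]; print("   side",(np.hypot(*d[:2])*1000).round(1),"yaw",np.degrees(np.arctan2(d[1],d[0])).round(1))
rep("tray",[(568,37),(649,75),(602,172),(519,132)],.007)
rep("down",[(474,210),(521,231),(495,286),(447,264)],.024)
rep("up",[(243,60),(297,92),(265,137),(210,105)],.024)
for n,a,z in[("ldish",(93,104),.008),("sdish",(425.5,87),.008),("tin",(730,116),.021),("drift",(323,231),.07),("driftfoot",(328,231),.02)]:
    P=p2w("top",g([a]),z)[0];print(n,P.round(4),loc(o,P).round(2))
x=R.from_quat(o["tool_rot"]).apply([1,0,0]);print("tool x yaw",np.degrees(np.arctan2(x[1],x[0])))
E
```

```text
tray [ 0.5521 -0.3272  0.007 ] loc cm [ 39.4 -11.8  22.9]
   side 73.9 yaw -113.7
   side 89.6 yaw 155.2
   side 75.7 yaw 65.7
   side 88.9 yaw -25.9
down [ 0.4312 -0.246   0.024 ] loc cm [ 31.1 -23.8  21.2]
   side 41.4 yaw -112.6
   side 49.0 yaw 156.0
   side 42.4 yaw 66.9
   side 48.6 yaw -25.2
up [ 0.5469 -0.057   0.024 ] loc cm [ 48.8 -37.1  21.3]
   side 51.0 yaw -119.2
   side 44.6 yaw 146.4
   side 51.7 yaw 61.3
   side 45.2 yaw -34.3
ldish [0.5412 0.0773 0.008 ] [ 53.18 -49.84  22.88]
sdish [ 0.5623 -0.1958  0.008 ] [ 45.18 -23.65  22.83]
tin [ 0.5436 -0.4441  0.021 ] [34.37 -1.21 21.49]
drift [ 0.4399 -0.119   0.07  ] [ 36.59 -35.27  16.65]
driftfoot [ 0.4415 -0.1199  0.02  ] [ 36.7  -35.13  21.65]
tool x yaw 21.418635539919705
```

Call:
move_arm:
  commands:
    - {"hand": 8.7,"travel": [3.44,-0.12,1.0],"twist": [0,0,0]}
    - {"hand": 8.7,"travel": [3.44,-0.12,1.0],"twist": [0,0,0]}
    - {"hand": 8.7,"travel": [3.44,-0.12,1.0],"twist": [0,0,0]}
    - {"hand": 8.7,"travel": [3.44,-0.12,1.0],"twist": [0,0,0]}
    - {"hand": 8.7,"travel": [3.44,-0.12,1.0],"twist": [0,0,0]}
  force: 30

```text
time: 0.57
position: [0.3873, -0.5125, 0.1858]
tool_rot: [0.983, 0.186, -0.0, -0.0]
ft_force: [0.4, 0.3, 0.2]
grip_width: 0.0868
grip_force: 0.0
```

Call:
move_arm:
  commands:
    - {"hand": 8.7,"travel": [3.44,-0.12,1.0],"twist": [0,0,0]}
    - {"hand": 8.7,"travel": [3.44,-0.12,1.0],"twist": [0,0,0]}
    - {"hand": 8.7,"travel": [3.44,-0.12,1.0],"twist": [0,0,0]}
    - {"hand": 8.7,"travel": [3.44,-0.12,1.0],"twist": [0,0,0]}
    - {"hand": 8.7,"travel": [3.44,-0.12,1.0],"twist": [0,0,0]}

```text
time: 0.98
position: [0.5454, -0.4439, 0.1356]
tool_rot: [0.983, 0.186, -0.0, -0.0]
ft_force: [-0.0, -0.7, -0.3]
grip_width: 0.0868
grip_force: 0.0
```

Call:
move_arm:
  commands:
    - {"hand": 8.7,"travel": [0,0,0],"twist": [0,0,0]}
    - {"hand": 8.7,"travel": [0,0,0],"twist": [0,0,0]}

```text
time: 1.15
position: [0.5453, -0.4429, 0.135]
tool_rot: [0.982, 0.188, -0.001, -0.001]
ft_force: [-0.3, -0.2, 0.0]
grip_width: 0.0865
grip_force: 0.0
```

```bash
cat >> h.py <<'E'
def snap(name):
    from rig import robot
    o=robot.get_obs();f=robot.camera("wrist")["frame"][:,:,::-1].copy()
    cv2.imwrite(f"pics/{name}.png",f)
    json.dump({k:np.asarray(v).tolist() for k,v in o.items()},open(f"pics/{name}.json","w"))
    return o,f
def load(name): 
    o=json.load(open(f"pics/{name}.json"));return o,cv2.imread(f"pics/{name}.png")
E
python3 - <<'E'
from h import *
o,f=snap("w1");print(o["time"],o["position"],o["tool_rot"],loc(o,[.5436,-.4441,.022]))
E
```

```text
1.15 [ 0.54528227 -0.44294915  0.13495081] [ 9.82233923e-01  1.87656484e-01 -7.31254909e-04 -1.01499997e-03] [-0.18688142  0.07058518 11.29515362]
```

View pics/w1.png

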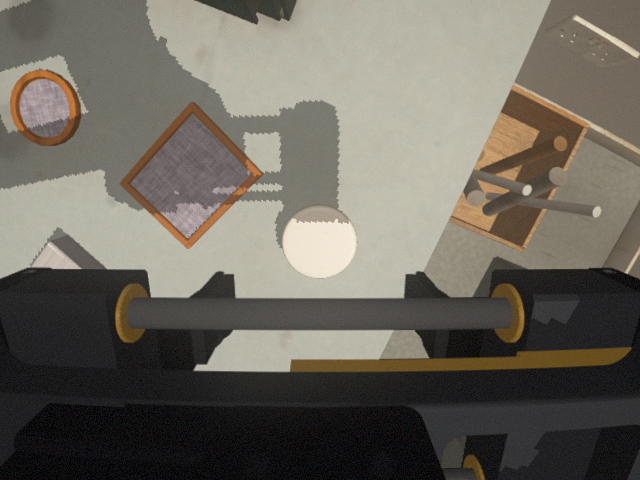

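The wrist view has the tin top centred at about (319,242) with radius 37. The tray corners are at (193,102), (262,174), (188,247) and (122,182), and the small dish is at (45,107).

```bash
python3 - <<'E'
from h import *
o,f=load("w1")
P=p2w("wrist",[(319.5,242),(282.5,242),(356.5,242)],.021,o);print("tin",P.round(4),loc(o,P[0]))
P=p2w("wrist",[(193,102),(262,174),(188,247),(122,182)],.007,o);print("tray",P.mean(0).round(4))
for i in range(4):
    d=P[(i+1)%4]-P[i];print((np.hypot(*d[:2])*1e3).round(1),np.degrees(np.arctan2(d[1],d[0])).round(1))
print("sd",p2w("wrist",[(45,107.5)],.008,o))
E
```

```text
tin [[ 0.5451 -0.4426  0.021 ]
 [ 0.5342 -0.4153  0.021 ]
 [ 0.5559 -0.47    0.021 ]] [ 2.82353988e-03 -1.12540217e-02  1.13951393e+01]
tray [ 0.5529 -0.327   0.007 ]
75.9 -115.3
89.5 154.3
75.0 64.2
88.8 -25.1
sd [[ 0.56407631 -0.19773455  0.008     ]]
```

Call:
move_arm:
  commands:
    - {"hand": 8.7,"travel": [0,0,3.5],"twist": [0,0,0]}
    - {"hand": 8.7,"travel": [0,0,3.5],"twist": [0,0,0]}
    - {"hand": 8.7,"travel": [0,0,2.5],"twist": [0,0,0]}
    - {"hand": 8.7,"travel": [0,0,1.8],"twist": [0,0,0]}
    - {"hand": 5.5,"travel": [0,0,0],"twist": [0,0,0]}

```text
time: 1.62
position: [0.5401, -0.4438, 0.0193]
tool_rot: [0.983, 0.185, -0.002, -0.004]
ft_force: [-0.3, 0.0, 0.2]
grip_width: 0.0846
grip_force: 0.0
```

Call:
move_arm:
  commands:
    - {"hand": 5.5,"travel": [0,0,0],"twist": [0,0,0]}
    - {"hand": 5.5,"travel": [0,0,0],"twist": [0,0,0]}
    - {"hand": 5.5,"travel": [0,0,0],"twist": [0,0,0]}
    - {"hand": 5.5,"travel": [0,0,0],"twist": [0,0,0]}

```text
time: 1.95
position: [0.5447, -0.4462, 0.0258]
tool_rot: [0.983, 0.186, 0.001, 0.001]
ft_force: [-0.4, 1.0, -0.1]
grip_width: 0.0618
grip_force: 0.2
```

Call:
move_arm:
  commands:
    - {"hand": 5.5,"travel": [0,0,0],"twist": [0,0,0]}
    - {"hand": 5.5,"travel": [0,0,0],"twist": [0,0,0]}
    - {"hand": 5.5,"travel": [0,0,0],"twist": [0,0,0]}

```text
time: 2.2
position: [0.5447, -0.446, 0.0256]
tool_rot: [0.983, 0.186, 0.001, 0.001]
ft_force: [-0.9, 0.4, 6.4]
grip_width: 0.0589
grip_force: 30.0
```

Call:
move_arm:
  commands:
    - {"hand": 5.5,"travel": [0,0,-2],"twist": [0,0,0]}
    - {"hand": 5.5,"travel": [0,0,-3],"twist": [0,0,0]}
    - {"hand": 5.5,"travel": [0,0,-3],"twist": [0,0,0]}
    - {"hand": 5.5,"travel": [1.34,-3.49,0],"twist": [0,0,0]}
    - {"hand": 5.5,"travel": [1.34,-3.49,0],"twist": [0,0,0]}

```text
time: 2.62
position: [0.5452, -0.3732, 0.1067]
tool_rot: [0.983, 0.184, 0.003, 0.004]
ft_force: [-0.4, 1.0, -1.2]
grip_width: 0.0591
grip_force: 30.0
```

Call:
move_arm:
  commands:
    - {"hand": 5.5,"travel": [1.34,-3.49,0],"twist": [0,0,0]}
    - {"hand": 5.5,"travel": [1.34,-3.49,0],"twist": [0,0,0]}
    - {"hand": 5.5,"travel": [1.34,-3.49,0],"twist": [0,0,0]}
    - {"hand": 5.5,"travel": [1.34,-3.49,0],"twist": [0,0,0]}
    - {"hand": 5.5,"travel": [1.34,-3.49,0],"twist": [0,0,0]}

```text
time: 3.03
position: [0.5421, -0.1816, 0.1039]
tool_rot: [0.983, 0.186, 0.0, 0.0]
ft_force: [-0.0, 0.9, -0.6]
grip_width: 0.059
grip_force: 30.0
```

Call:
move_arm:
  commands:
    - {"hand": 5.5,"travel": [1.34,-3.49,0],"twist": [0,0,0]}
    - {"hand": 5.5,"travel": [1.34,-3.49,0],"twist": [0,0,0]}
    - {"hand": 5.5,"travel": [1.34,-3.49,0],"twist": [0,0,0]}
    - {"hand": 5.5,"travel": [1.34,-3.49,0],"twist": [0,0,0]}
    - {"hand": 5.5,"travel": [1.34,-3.49,0],"twist": [0,0,0]}

```text
time: 3.45
position: [0.5408, 0.0054, 0.1039]
tool_rot: [0.983, 0.186, 0.0, 0.0]
ft_force: [0.0, 0.9, 0.2]
grip_width: 0.0595
grip_force: 30.0
```

Call:
move_arm:
  commands:
    - {"hand": 5.5,"travel": [0.67,-1.74,0],"twist": [0,0,0]}
    - {"hand": 5.5,"travel": [0.67,-1.74,0],"twist": [0,0,0]}
    - {"hand": 5.5,"travel": [0,0,0],"twist": [0,0,0]}
    - {"hand": 5.5,"travel": [0,0,0],"twist": [0,0,0]}
    - {"hand": 5.5,"travel": [0,0,0],"twist": [0,0,0]}

```text
time: 3.87
position: [0.5409, 0.0405, 0.1037]
tool_rot: [0.983, 0.186, 0.0, 0.0]
ft_force: [-0.4, -0.4, 0.0]
grip_width: 0.0592
grip_force: 30.0
```

```bash
python3 - <<'E'
from h import *
o,f=snap("w2");print(o["time"],o["position"],o["tool_rot"],loc(o,[.5412,.0773,.0296]))
E
```

```text
3.8667 [0.5409236  0.04047437 0.10371563] [9.82552630e-01 1.85984358e-01 2.84735372e-04 2.59600900e-04] [ 1.36819592 -3.42226595  7.41009009]
```

View pics/w2.png

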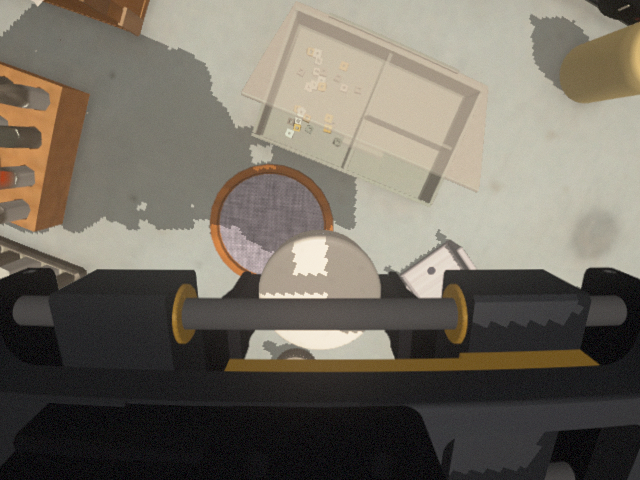

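The tin is held level, and the large dish shows centred near (271,225): left edge 209, right edge 333, top edge 165. I'll check that against the top-camera estimate.

```bash
python3 - <<'E'
from h import *
o,f=load("w2")
m=cv2.inRange(cv2.cvtColor(f,cv2.COLOR_BGR2HSV),(5,110,50),(18,255,255));m[:150]=0;m[275:]=0;m[:,:200]=0;m[:,345:]=0
yy,xx=np.nonzero(m);P=p2w("wrist",np.c_[xx,yy],.008,o)
from scipy.optimize import least_squares
r=least_squares(lambda p:np.hypot(P[:,0]-p[0],P[:,1]-p[1])-p[2],[.54,.077,.043],loss="soft_l1",f_scale=.002);print(len(P),r.x,r.cost, loc(o,[*r.x[:2],.03]))
E
```

```text
2139 [0.54299138 0.07950595 0.04195356] 0.0029026658584966527 [ 1.61558275 -3.56210408  7.37011846]
```

Call:
move_arm:
  commands:
    - {"hand": 5.5,"travel": [0.75,-1.75,0],"twist": [0,0,0]}
    - {"hand": 5.5,"travel": [0.75,-1.75,0],"twist": [0,0,0]}
    - {"hand": 5.5,"travel": [0,0,2],"twist": [0,0,0]}
    - {"hand": 5.5,"travel": [0,0,2],"twist": [0,0,0]}
    - {"hand": 5.5,"travel": [0,0,1.5],"twist": [0,0,0]}

```text
time: 4.33
position: [0.542, 0.0779, 0.0477]
tool_rot: [0.983, 0.185, 0.0, 0.0]
ft_force: [0.8, -0.4, -1.1]
grip_width: 0.0593
grip_force: 30.0
```

Call:
move_arm:
  commands:
    - {"hand": 5.5,"travel": [0,0,0.8],"twist": [0,0,0]}
    - {"hand": 5.5,"travel": [0,0,0.5],"twist": [0,0,0]}
    - {"hand": 5.5,"travel": [0,0,0],"twist": [0,0,0]}
    - {"hand": 5.5,"travel": [0,0,0],"twist": [0,0,0]}
    - {"hand": 5.5,"travel": [0,0,0],"twist": [0,0,0]}

```text
time: 4.75
position: [0.5426, 0.0786, 0.0363]
tool_rot: [0.983, 0.186, 0.001, 0.0]
ft_force: [-0.1, 0.4, -0.1]
grip_width: 0.0596
grip_force: 30.0
```

Call:
move_arm:
  commands:
    - {"hand": 5.5,"travel": [0,0,0.3],"twist": [0,0,0]}
    - {"hand": 5.5,"travel": [0,0,0.3],"twist": [0,0,0]}
    - {"hand": 5.5,"travel": [0,0,0],"twist": [0,0,0]}
    - {"hand": 5.5,"travel": [0,0,0],"twist": [0,0,0]}

```text
time: 5.08
position: [0.5419, 0.079, 0.0296]
tool_rot: [0.983, 0.186, 0.0, 0.0]
ft_force: [0.3, -0.3, 0.0]
grip_width: 0.0594
grip_force: 30.0
```

Call:
move_arm:
  commands:
    - {"hand": 7.5,"travel": [0,0,0.05],"twist": [0,0,0]}
    - {"hand": 7.5,"travel": [0,0,0],"twist": [0,0,0]}
    - {"hand": 7.5,"travel": [0,0,0],"twist": [0,0,0]}
    - {"hand": 7.5,"travel": [0,0,0],"twist": [0,0,0]}
    - {"hand": 7.5,"travel": [0,0,0],"twist": [0,0,0]}

```text
time: 5.5
position: [0.5418, 0.0789, 0.029]
tool_rot: [0.983, 0.186, -0.0, -0.0]
ft_force: [-0.2, 0.5, -0.5]
grip_width: 0.0744
grip_force: 0.0
```

Call:
move_arm:
  commands:
    - {"hand": 7.5,"travel": [0,0,-2],"twist": [0,0,0]}
    - {"hand": 7.5,"travel": [0,0,-4],"twist": [0,0,0]}
    - {"hand": 7.5,"travel": [0,0,-4],"twist": [0,0,0]}
    - {"hand": 7.5,"travel": [-1.12,3.2,0],"twist": [0,0,0]}
    - {"hand": 7.5,"travel": [-1.12,3.2,0],"twist": [0,0,0]}

```text
time: 5.92
position: [0.5462, 0.0117, 0.132]
tool_rot: [0.982, 0.188, 0.003, 0.001]
ft_force: [-0.7, 1.0, -0.5]
grip_width: 0.0749
grip_force: 0.0
```

Call:
move_arm:
  commands:
    - {"hand": 7.5,"travel": [-1.12,3.2,0],"twist": [0,0,0]}
    - {"hand": 7.5,"travel": [-1.12,3.2,0],"twist": [0,0,0]}
    - {"hand": 7.5,"travel": [0,0,0],"twist": [0,0,0]}
    - {"hand": 7.5,"travel": [0,0,0],"twist": [0,0,0]}

```text
time: 6.25
position: [0.5471, -0.0585, 0.1291]
tool_rot: [0.983, 0.184, 0.0, 0.0]
ft_force: [-0.2, -0.1, -0.2]
grip_width: 0.0753
grip_force: 0.0
```

```bash
python3 - <<'E'
from h import *
o,f=snap("w3");print(o["time"],o["position"],o["tool_rot"],o["grip_width"])
E
```

```text
6.25 [ 0.54706667 -0.05848319  0.12911109] [9.82934308e-01 1.83956747e-01 2.39284112e-04 6.81276902e-05] 0.07528111880542127
```

View pics/w3.png

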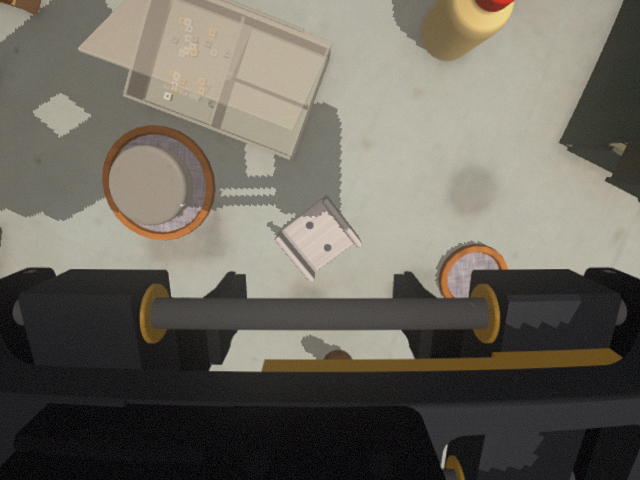

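Bracket flange tops run (326,198)-(361,242) on the right and (276,238)-(313,280) on the left, with the holes at (310,226) and (327,247). The tin top is at about (147,186) and the dish ring at (158,183), so I'll check that offset too.

```bash
python3 - <<'E'
from h import *
o,f=load("w3")
def pr(n,uv,z):
    P=p2w("wrist",uv,z,o);print(n,P[:,:2].round(4).tolist(),"mean",P.mean(0).round(4));return P
pr("tin",[(147,186)],.025);pr("dish",[(158,183)],.008);pr("sdish",[(473,276)],.008)
H=pr("holes",[(310,226),(327,247)],.005);P=pr("fl",[(326,198),(361,242),(313,280),(276,238)],.024)
for A in (H,P):
  for i in range(len(A)):
    d=A[(i+1)%len(A)]-A[i];print((np.hypot(*d[:2])*1e3).round(1),np.degrees(np.arctan2(d[1],d[0])).round(1))
print(loc(o,P.mean(0)),loc(o,H.mean(0)))
cv2.imwrite("pics/w3c.png",cv2.resize(f[180:300,240:400],None,fx=5,fy=5,interpolation=cv2.INTER_CUBIC))
E
```

```text
tin [[0.543, 0.0786]] mean [0.543  0.0786 0.025 ]
dish [[0.544, 0.0783]] mean [0.544  0.0783 0.008 ]
sdish [[0.5649, -0.1917]] mean [ 0.5649 -0.1917  0.008 ]
holes [[0.5545, -0.0472], [0.543, -0.0667]] mean [ 0.5487 -0.0569  0.005 ]
fl [[0.5825, -0.0498], [0.5608, -0.0873], [0.5184, -0.064], [0.5401, -0.0253]] mean [ 0.5504 -0.0566  0.024 ]
22.6 -120.6
22.6 59.4
43.3 -120.1
48.4 151.2
44.4 60.8
49.0 -30.0
[ 0.37662637 -0.05546376 10.51126565] [ 0.20365522 -0.08797546 12.41118164]
```

View pics/w3c.png

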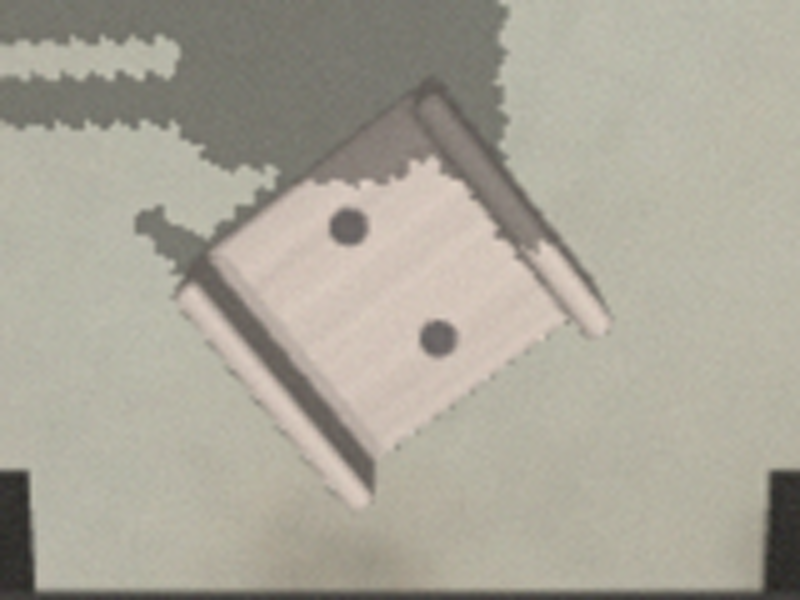

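The crop confirms the flanges: channel axis at yaw about 60° and x axis at about −30°. The tin is well inside its dish. Next I turn the tool by −39°.

Call:
move_arm:
  commands:
    - {"hand": 7.5,"travel": [0.12,-0.03,0],"twist": [0,0,-6.5]}
    - {"hand": 7.5,"travel": [0.12,-0.03,0.5],"twist": [0,0,-6.5]}
    - {"hand": 7.5,"travel": [0,0,1],"twist": [0,0,-6.5]}
    - {"hand": 7.5,"travel": [0,0,1],"twist": [0,0,-6.5]}
    - {"hand": 7.5,"travel": [0,0,1],"twist": [0,0,-6.5]}

```text
time: 6.72
position: [0.5484, -0.0532, 0.0937]
tool_rot: [0.89, 0.457, -0.0, -0.0]
ft_force: [0.7, 0.4, 0.3]
grip_width: 0.0748
grip_force: 0.0
```

Call:
move_arm:
  commands:
    - {"hand": 7.5,"travel": [0,0,1],"twist": [0,0,-6.5]}
    - {"hand": 7.5,"travel": [0,0,0],"twist": [0,0,0]}
    - {"hand": 7.5,"travel": [0,0,0],"twist": [0,0,0]}
    - {"hand": 7.5,"travel": [0,0,0],"twist": [0,0,0]}

```text
time: 7.05
position: [0.5489, -0.0541, 0.0844]
tool_rot: [0.864, 0.503, 0.0, 0.0]
ft_force: [0.1, -1.0, -0.1]
grip_width: 0.0746
grip_force: 0.0
```

```bash
cat >> h.py <<'E'
def yaw(o):
    x=R.from_quat(o["tool_rot"]).apply([1,0,0]);return np.degrees(np.arctan2(x[1],x[0]))
E
python3 - <<'E'
from h import *
from rig import robot
o=robot.get_obs();print(o["time"],o["position"],yaw(o),loc(o,[.5493,-.0567,.0205]))
E
```

```text
7.05 [ 0.54889326 -0.05414743  0.08435371] 60.35270361869458 [-0.20274512  0.16092796  6.38535631]
```

Call:
move_arm:
  commands:
    - {"hand": 7.5,"travel": [-0.2,0.15,2],"twist": [0,0,0]}
    - {"hand": 7.5,"travel": [0,0,2],"twist": [0,0,0]}
    - {"hand": 7.5,"travel": [0,0,1.3],"twist": [0,0,0]}
    - {"hand": 7.5,"travel": [0,0,1],"twist": [0,0,0]}
    - {"hand": 7.5,"travel": [0,0,0],"twist": [0,0,0]}
  force: 35

```text
time: 7.47
position: [0.5483, -0.0571, 0.0199]
tool_rot: [0.864, 0.503, -0.001, -0.001]
ft_force: [-0.0, 0.1, -0.4]
grip_width: 0.0749
grip_force: 0.0
```

Call:
move_arm:
  commands:
    - {"hand": 4.8,"travel": [0,0,0],"twist": [0,0,0]}
    - {"hand": 4.8,"travel": [0,0,0],"twist": [0,0,0]}
    - {"hand": 4.8,"travel": [0,0,0],"twist": [0,0,0]}
    - {"hand": 4.8,"travel": [0,0,0],"twist": [0,0,0]}
    - {"hand": 4.8,"travel": [0,0,0],"twist": [0,0,0]}

```text
time: 7.88
position: [0.5495, -0.0576, 0.0218]
tool_rot: [0.864, 0.503, 0.0, 0.0]
ft_force: [-0.5, -0.3, 3.3]
grip_width: 0.0521
grip_force: 35.1
```

Call:
move_arm:
  commands:
    - {"hand": 4.8,"travel": [0,0,0],"twist": [0,0,0]}
    - {"hand": 4.8,"travel": [0,0,0],"twist": [0,0,0]}
    - {"hand": 4.8,"travel": [0,0,0],"twist": [0,0,0]}

```text
time: 8.13
position: [0.5495, -0.0577, 0.0218]
tool_rot: [0.864, 0.503, 0.0, 0.0]
ft_force: [-0.6, 0.1, 4.9]
grip_width: 0.0518
grip_force: 34.9
```

Call:
move_arm:
  commands:
    - {"hand": 4.8,"travel": [0,0,-2],"twist": [0,0,0]}
    - {"hand": 4.8,"travel": [0,0,-3],"twist": [0,0,0]}
    - {"hand": 4.8,"travel": [0,0,-3],"twist": [0,0,0]}
    - {"hand": 4.8,"travel": [-1.67,0.93,0],"twist": [0,0,0]}
    - {"hand": 4.8,"travel": [-3.33,1.85,0],"twist": [0,0,0]}

```text
time: 8.55
position: [0.549, -0.112, 0.1029]
tool_rot: [0.863, 0.505, 0.001, 0.0]
ft_force: [-0.6, -0.3, -1.1]
grip_width: 0.0516
grip_force: 34.9
```

Call:
move_arm:
  commands:
    - {"hand": 4.8,"travel": [-3.33,1.85,0],"twist": [0,0,0]}
    - {"hand": 4.8,"travel": [-3.33,1.85,0],"twist": [0,0,0]}
    - {"hand": 4.8,"travel": [-3.33,1.85,0],"twist": [0,0,0]}
    - {"hand": 4.8,"travel": [-3.33,1.85,0],"twist": [0,0,0]}
    - {"hand": 4.8,"travel": [-3.33,1.85,0],"twist": [0,0,0]}

```text
time: 8.97
position: [0.5462, -0.3068, 0.1006]
tool_rot: [0.864, 0.503, -0.0, -0.0]
ft_force: [1.1, 0.9, -0.6]
grip_width: 0.0518
grip_force: 34.9
```

Call:
move_arm:
  commands:
    - {"hand": 4.8,"travel": [-1.67,0.93,0],"twist": [0,0,0]}
    - {"hand": 4.8,"travel": [0,0,0],"twist": [0,0,-4.7]}
    - {"hand": 4.8,"travel": [0,0,0],"twist": [0,0,0]}
    - {"hand": 4.8,"travel": [0,0,0],"twist": [0,0,0]}
    - {"hand": 4.8,"travel": [0,0,0],"twist": [0,0,0]}

```text
time: 9.38
position: [0.5462, -0.3231, 0.1006]
tool_rot: [0.843, 0.538, -0.0, -0.001]
ft_force: [0.3, 0.4, -1.7]
grip_width: 0.0517
grip_force: 34.9
```

```bash
python3 - <<'E'
from h import *
o,f=snap("w4");print(o["time"],o["position"],yaw(o),loc(o,[.547,-.3245,.0258]))
E
```

```text
9.3833 [ 0.54624639 -0.32309343  0.1005793 ] 65.07151649286654 [-0.10072653  0.14024357  7.47763862]
```

View pics/w4.png

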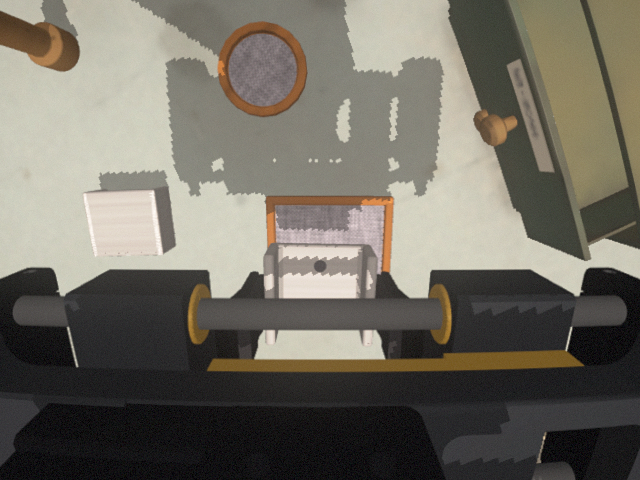

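The bracket is square with the tray; the tray's far corners show at (267,198) and (393,198), and its midline sits slightly right of the bracket, as planned. The open-down bracket top shows at (85,190)-(162,187)-(160,250)-(96,256).

Call:
move_arm:
  commands:
    - {"hand": 4.8,"travel": [-0.1,0.15,2],"twist": [0,0,0]}
    - {"hand": 4.8,"travel": [0,0,2],"twist": [0,0,0]}
    - {"hand": 4.8,"travel": [0,0,1.8],"twist": [0,0,0]}
    - {"hand": 4.8,"travel": [0,0,1],"twist": [0,0,0]}
    - {"hand": 4.8,"travel": [0,0,0],"twist": [0,0,0]}

```text
time: 9.85
position: [0.5463, -0.3237, 0.0306]
tool_rot: [0.843, 0.538, -0.001, -0.003]
ft_force: [-0.2, -0.2, -1.3]
grip_width: 0.0518
grip_force: 34.9
```

Call:
move_arm:
  commands:
    - {"hand": 4.8,"travel": [0,0,0],"twist": [0,0,0]}
    - {"hand": 4.8,"travel": [0,0,0],"twist": [0,0,0]}
    - {"hand": 4.8,"travel": [0,0,0],"twist": [0,0,0]}

```text
time: 10.1
position: [0.5485, -0.3263, 0.0344]
tool_rot: [0.843, 0.538, 0.0, 0.001]
ft_force: [0.1, 0.1, 0.1]
grip_width: 0.0517
grip_force: 34.9
```

```bash
python3 - <<'E'
from h import *
o,f=load("w4")
P=p2w("wrist",[(267,198),(393,198)],.007,o);print("tray edge loc",[loc(o,p).round(2) for p in P])
P=p2w("wrist",[(85,192),(160,187),(167,250),(97,256)],.024,o);print(P,P.mean(0))
P=p2w("wrist",[(263,69.5)],.008,o);print(P)
E
```

```text
tray edge loc [array([ 3.75, -3.75,  9.37]), array([3.76, 5.22, 9.35])]
[[ 0.4198887  -0.21518525  0.024     ]
 [ 0.46955882 -0.23528046  0.024     ]
 [ 0.45130318 -0.27483135  0.024     ]
 [ 0.40202499 -0.25698968  0.024     ]] [ 0.43569393 -0.24557169  0.024     ]
[[ 0.5638919  -0.19601115  0.008     ]]
```

Call:
move_arm:
  commands:
    - {"hand": 4.8,"travel": [0,0,0.4],"twist": [0,0,0]}
    - {"hand": 4.8,"travel": [0,0,0.4],"twist": [0,0,0]}
    - {"hand": 4.8,"travel": [0,0,0],"twist": [0,0,0]}
    - {"hand": 4.8,"travel": [0,0,0],"twist": [0,0,0]}
    - {"hand": 4.8,"travel": [0,0,0],"twist": [0,0,0]}

```text
time: 10.52
position: [0.5483, -0.3264, 0.0257]
tool_rot: [0.843, 0.538, 0.0, 0.001]
ft_force: [0.5, 0.1, 3.2]
grip_width: 0.0517
grip_force: 34.9
```

Call:
move_arm:
  commands:
    - {"hand": 6.8,"travel": [0,0,0],"twist": [0,0,0]}
    - {"hand": 6.8,"travel": [0,0,0],"twist": [0,0,0]}
    - {"hand": 6.8,"travel": [0,0,0],"twist": [0,0,0]}
    - {"hand": 6.8,"travel": [0,0,0],"twist": [0,0,0]}
    - {"hand": 6.8,"travel": [0,0,-2],"twist": [0,0,0]}

```text
time: 10.93
position: [0.545, -0.3238, 0.0414]
tool_rot: [0.843, 0.538, -0.001, -0.004]
ft_force: [-0.7, 0.2, -0.2]
grip_width: 0.0674
grip_force: 0.0
```

Call:
move_arm:
  commands:
    - {"hand": 6.8,"travel": [0,0,-4],"twist": [0,0,0]}
    - {"hand": 6.8,"travel": [0,0,-4],"twist": [0,0,0]}
    - {"hand": 6.8,"travel": [0.6,-3.43,0],"twist": [0,0,0]}
    - {"hand": 6.8,"travel": [0.6,-3.43,0],"twist": [0,0,0]}
    - {"hand": 6.8,"travel": [0.6,-3.43,0],"twist": [0,0,0]}

```text
time: 11.35
position: [0.4612, -0.2659, 0.1259]
tool_rot: [0.843, 0.538, 0.0, 0.001]
ft_force: [-0.7, 0.6, -1.3]
grip_width: 0.0677
grip_force: 0.0
```

Call:
move_arm:
  commands:
    - {"hand": 6.8,"travel": [0.6,-3.43,0],"twist": [0,0,0]}
    - {"hand": 6.8,"travel": [0,0,0],"twist": [0,0,6.85]}
    - {"hand": 6.8,"travel": [0,0,0],"twist": [0,0,6.85]}
    - {"hand": 6.8,"travel": [0,0,0],"twist": [0,0,6.85]}
    - {"hand": 6.8,"travel": [0,0,0],"twist": [0,0,6.85]}

```text
time: 11.77
position: [0.4329, -0.2461, 0.1251]
tool_rot: [0.947, 0.32, -0.0, -0.0]
ft_force: [-0.6, -0.0, 0.7]
grip_width: 0.068
grip_force: 0.0
```

Call:
move_arm:
  commands:
    - {"hand": 6.8,"travel": [0,0,0],"twist": [0,0,6.85]}
    - {"hand": 6.8,"travel": [0,0,0],"twist": [0,0,6.85]}
    - {"hand": 6.8,"travel": [0,0,0],"twist": [0,0,6.85]}
    - {"hand": 6.8,"travel": [0,0,0],"twist": [0,0,6.85]}
    - {"hand": 6.8,"travel": [0,0,0],"twist": [0,0,6.85]}

```text
time: 12.18
position: [0.433, -0.2462, 0.1249]
tool_rot: [1.0, 0.027, -0.0, -0.0]
ft_force: [-0.0, -0.0, -0.2]
grip_width: 0.068
grip_force: 0.0
```

Call:
move_arm:
  commands:
    - {"hand": 6.8,"travel": [0,0,0],"twist": [0,0,6.85]}
    - {"hand": 6.8,"travel": [0,0,0],"twist": [0,0,6.85]}
    - {"hand": 6.8,"travel": [0,0,0],"twist": [0,0,6.85]}
    - {"hand": 6.8,"travel": [0,0,0],"twist": [0,0,6.85]}
    - {"hand": 6.8,"travel": [0,0,0],"twist": [0,0,0]}

```text
time: 12.6
position: [0.4331, -0.2462, 0.1249]
tool_rot: [0.978, -0.208, -0.0, -0.0]
ft_force: [-0.4, 1.0, 0.6]
grip_width: 0.0679
grip_force: 0.0
```

Call:
move_arm:
  commands:
    - {"hand": 6.8,"travel": [0,0,0],"twist": [0,0,0]}
    - {"hand": 6.8,"travel": [0,0,0],"twist": [0,0,0]}

```text
time: 12.77
position: [0.4332, -0.2463, 0.125]
tool_rot: [0.979, -0.206, -0.0, -0.0]
ft_force: [-0.1, -0.7, -0.1]
grip_width: 0.0679
grip_force: 0.0
```

```bash
python3 - <<'E'
from h import *
o,f=snap("w5");print(o["time"],o["position"],yaw(o),o["q"],loc(o,[.4285,-.2433,.025]))
E
```

```text
12.7667 [ 0.43316419 -0.24627933  0.12498723] -23.784703956753315 [-7.41607746e-01  5.35904386e-01  1.84994425e+00 -5.52062134e-05
  7.56027214e-01  1.24435016e+00] [-0.544158   -0.08397216  9.99888029]
```

View pics/w5.png

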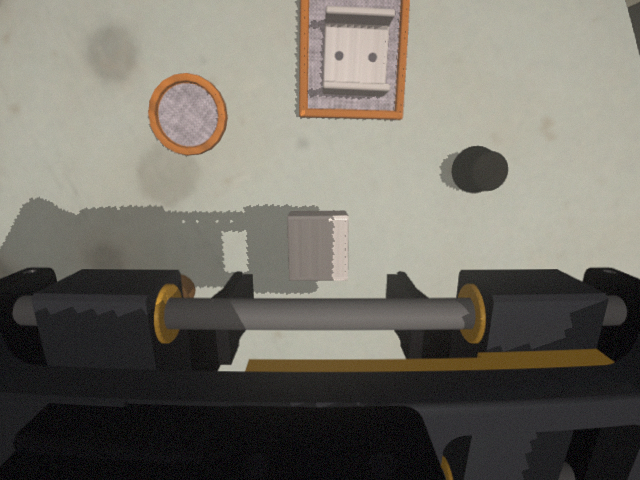

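The open-down bracket is straight below with its top at (288,211)-(348,212)-(347,281)-(288,280), and its sides line up with the jaws. The open-up bracket sits in the tray with its holes at (339,56) and (373,57).

```bash
python3 - <<'E'
from h import *
o,f=load("w5")
P=p2w("wrist",[(288,211),(348,212),(347,281),(288,280)],.024,o);D=P.mean(0)
for i in range(4):
    d=P[(i+1)%4]-P[i];print((np.hypot(*d[:2])*1e3).round(1),np.degrees(np.arctan2(d[1],d[0])).round(1))
H=p2w("wrist",[(339,56),(373,57)],.009,o);U=H.mean(0);d=H[1]-H[0];print("hole yaw",np.degrees(np.arctan2(d[1],d[0])),np.hypot(*d[:2]))
P=p2w("wrist",[(327,10),(396,12),(387,95),(322,92)],.028,o);print("flange",P.mean(0))
print("down",D,loc(o,D),"up",U,loc(o,U))
T=p2w("wrist",[(304,115),(403,118)],.007,o);print([loc(o,t) for t in T])
E
```

```text
44.4 -114.7
54.3 156.6
46.0 65.2
54.2 -25.1
hole yaw -114.88696192058336 0.024419232658495188
flange [ 0.54562946 -0.32358892  0.028     ]
down [ 0.43325421 -0.24473578  0.024     ] [-0.0511826  -0.14432039 10.09874539] up [ 0.54779943 -0.32515754  0.009     ] [13.67431442  2.5952739  11.59474655]
[array([ 9.64449524, -1.17093213, 11.7960834 ]), array([ 9.47068031,  6.22269253, 11.79572584])]
```

Call:
move_arm:
  commands:
    - {"hand": 6.8,"travel": [-0.6,-0.14,2],"twist": [0,0,0.7]}
    - {"hand": 6.8,"travel": [0,0,3],"twist": [0,0,0]}
    - {"hand": 6.8,"travel": [0,0,2.5],"twist": [0,0,0]}
    - {"hand": 6.8,"travel": [0,0,1.5],"twist": [0,0,0]}
    - {"hand": 6.8,"travel": [0,0,1],"twist": [0,0,0]}

```text
time: 13.23
position: [0.4277, -0.2421, 0.0233]
tool_rot: [0.977, -0.213, -0.001, -0.001]
ft_force: [0.0, -0.6, -0.1]
grip_width: 0.0679
grip_force: 0.0
```

Call:
move_arm:
  commands:
    - {"hand": 4.2,"travel": [0,0,0],"twist": [0,0,0]}
    - {"hand": 4.2,"travel": [0,0,0],"twist": [0,0,0]}
    - {"hand": 4.2,"travel": [0,0,0],"twist": [0,0,0]}
    - {"hand": 4.2,"travel": [0,0,0],"twist": [0,0,0]}
    - {"hand": 4.2,"travel": [0,0,0],"twist": [0,0,0]}

```text
time: 13.65
position: [0.4289, -0.2431, 0.0261]
tool_rot: [0.977, -0.213, 0.001, 0.001]
ft_force: [-0.5, 0.3, 2.0]
grip_width: 0.0451
grip_force: 34.8
```

Call:
move_arm:
  commands:
    - {"hand": 4.2,"travel": [0,0,0],"twist": [0,0,0]}
    - {"hand": 4.2,"travel": [0,0,0],"twist": [0,0,0]}
    - {"hand": 4.2,"travel": [0,0,0],"twist": [0,0,0]}

```text
time: 13.9
position: [0.4289, -0.2432, 0.026]
tool_rot: [0.977, -0.213, 0.001, 0.001]
ft_force: [0.5, -0.7, 7.0]
grip_width: 0.0451
grip_force: 34.9
```

Call:
move_arm:
  commands:
    - {"hand": 4.2,"travel": [0,0,-2],"twist": [0,0,0]}
    - {"hand": 4.2,"travel": [0,0,-3],"twist": [0,0,0]}
    - {"hand": 4.2,"travel": [0,0,-3],"twist": [0,0,0]}
    - {"hand": 4.2,"travel": [3.0,0.5,0],"twist": [0,0,0]}
    - {"hand": 4.2,"travel": [3.0,0.5,0],"twist": [0,0,0]}

```text
time: 14.32
position: [0.4788, -0.2764, 0.1074]
tool_rot: [0.977, -0.213, 0.001, 0.0]
ft_force: [0.5, -1.1, -1.6]
grip_width: 0.0451
grip_force: 34.9
```

Call:
move_arm:
  commands:
    - {"hand": 4.2,"travel": [3.0,0.5,0],"twist": [0,0,0]}
    - {"hand": 4.2,"travel": [3.0,0.5,0],"twist": [0,0,0]}
    - {"hand": 4.2,"travel": [3.0,0.5,0],"twist": [0,0,0]}
    - {"hand": 4.2,"travel": [0,0,0],"twist": [0,0,0]}
    - {"hand": 4.2,"travel": [0,0,0],"twist": [0,0,0]}

```text
time: 14.73
position: [0.5551, -0.3286, 0.1048]
tool_rot: [0.977, -0.213, 0.0, 0.0]
ft_force: [-0.9, -0.5, -0.8]
grip_width: 0.0453
grip_force: 34.9
```

Call:
move_arm:
  commands:
    - {"hand": 4.2,"travel": [0,0,0],"twist": [0,0,0]}
    - {"hand": 4.2,"travel": [0,0,0],"twist": [0,0,0]}

```text
time: 14.9
position: [0.5527, -0.3265, 0.1045]
tool_rot: [0.977, -0.213, -0.001, -0.001]
ft_force: [-0.4, -0.3, 0.1]
grip_width: 0.0451
grip_force: 34.9
```

```bash
python3 - <<'E'
from h import *
o,f=snap("w6");print(o["time"],o["position"],yaw(o),loc(o,[.5558,-.3286,.035]))
E
```

```text
14.9 [ 0.55268068 -0.32651064  0.10447641] -24.629192694903182 [0.39260278 0.06603427 6.94637804]
```

View pics/w6.png

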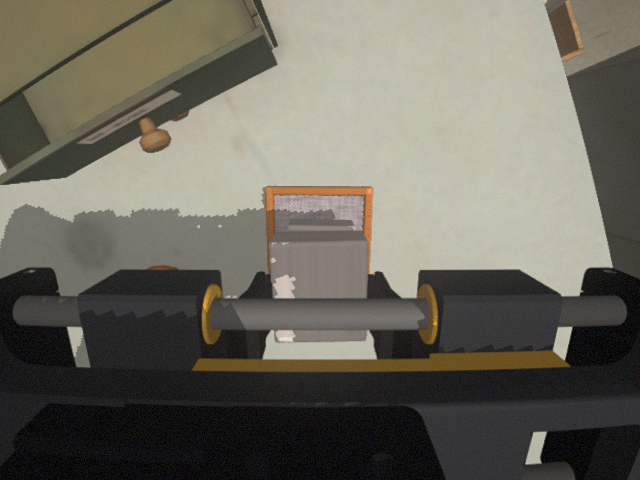

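The held bracket is level, and ahead of it the lower bracket's far flange shows at about (289..353, 220). I'll use that for a relative check.

```bash
python3 - <<'E'
from h import *
from rig import robot
o,f=load("w6")
print(robot.get_obs()["position"])
zt=o["position"][2]-.026+.024
for uv,z in[((289,220),.028),((353,220),.028),((268,188),.007),((372,188),.007),((273,233),zt),((366,233),zt)]:
    print(uv,loc(o,p2w("wrist",[uv],z,o)[0]).round(2))
cv2.imwrite("pics/w6c.png",cv2.resize(f[175:295,250:400],None,fx=5,fy=5,interpolation=cv2.INTER_CUBIC))
E
```

```text
[ 0.55285102 -0.32666687  0.10469463]
(289, 220) [ 2.48 -2.06  7.64]
(353, 220) [2.49 2.23 7.64]
(268, 188) [ 4.43 -3.71  9.74]
(372, 188) [4.43 3.75 9.73]
(273, 233) [ 3.28 -2.12  0.19]
(366, 233) [3.28 2.09 0.19]
```

View pics/w6c.png

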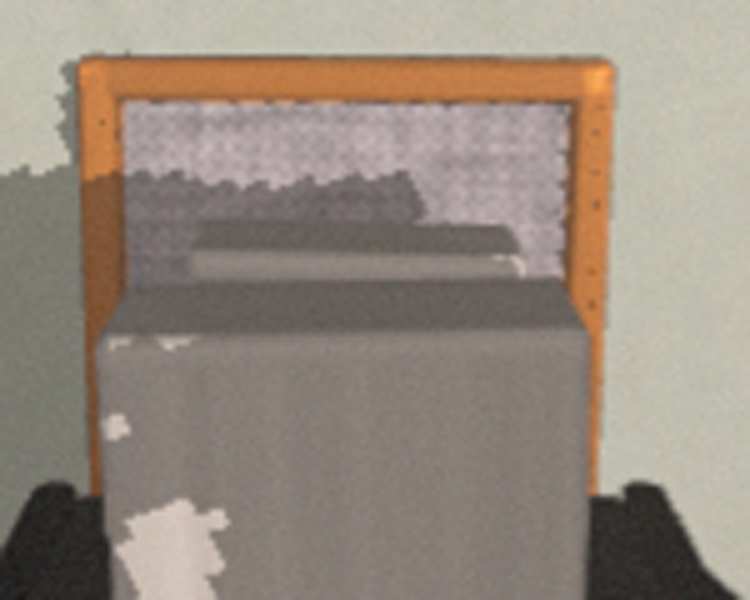

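Call:
move_arm:
  commands:
    - {"hand": 4.2,"travel": [0.5,0.07,1],"twist": [0,0,0]}
    - {"hand": 4.2,"travel": [0,0,1],"twist": [0,0,0]}
    - {"hand": 4.2,"travel": [0,0,1],"twist": [0,0,0]}
    - {"hand": 4.2,"travel": [0,0,0],"twist": [0,0,0]}
    - {"hand": 4.2,"travel": [0,0,0],"twist": [0,0,0]}

```text
time: 15.37
position: [0.5575, -0.3298, 0.0734]
tool_rot: [0.977, -0.213, -0.002, -0.001]
ft_force: [-0.5, -0.1, -0.3]
grip_width: 0.0454
grip_force: 34.9
```

Call:
move_arm:
  commands:
    - {"hand": 4.2,"travel": [0,0,0],"twist": [0,0,0]}
    - {"hand": 4.2,"travel": [0,0,0],"twist": [0,0,0]}
    - {"hand": 4.2,"travel": [0,0,0],"twist": [0,0,0]}

```text
time: 15.62
position: [0.5588, -0.3308, 0.0755]
tool_rot: [0.977, -0.213, 0.0, 0.0]
ft_force: [-0.3, 0.0, -1.5]
grip_width: 0.045
grip_force: 34.9
```

Call:
move_arm:
  commands:
    - {"hand": 4.2,"travel": [-0.2,0,0.8],"twist": [0,0,0]}
    - {"hand": 4.2,"travel": [0,0,0.8],"twist": [0,0,0]}
    - {"hand": 4.2,"travel": [0,0,0.8],"twist": [0,0,0]}
    - {"hand": 4.2,"travel": [0,0,0],"twist": [0,0,0]}
    - {"hand": 4.2,"travel": [0,0,0],"twist": [0,0,0]}

```text
time: 16.03
position: [0.5561, -0.3293, 0.0498]
tool_rot: [0.977, -0.213, -0.001, -0.001]
ft_force: [0.3, -0.8, -0.6]
grip_width: 0.0453
grip_force: 34.9
```

Call:
move_arm:
  commands:
    - {"hand": 4.2,"travel": [0,0,0.4],"twist": [0,0,0]}
    - {"hand": 4.2,"travel": [0,0,0.4],"twist": [0,0,0]}
    - {"hand": 4.2,"travel": [0,0,0.2],"twist": [0,0,0]}
    - {"hand": 4.2,"travel": [0,0,0],"twist": [0,0,0]}
    - {"hand": 4.2,"travel": [0,0,0],"twist": [0,0,0]}

```text
time: 16.45
position: [0.5566, -0.3297, 0.0409]
tool_rot: [0.977, -0.213, -0.0, -0.0]
ft_force: [0.1, 0.0, -1.3]
grip_width: 0.0454
grip_force: 34.9
```

Call:
move_arm:
  commands:
    - {"hand": 4.2,"travel": [0,0,0.2],"twist": [0,0,0]}
    - {"hand": 4.2,"travel": [0,0,0.2],"twist": [0,0,0]}
    - {"hand": 4.2,"travel": [0,0,0.1],"twist": [0,0,0]}
    - {"hand": 4.2,"travel": [0,0,0],"twist": [0,0,0]}
    - {"hand": 4.2,"travel": [0,0,0],"twist": [0,0,0]}

```text
time: 16.87
position: [0.5567, -0.3297, 0.036]
tool_rot: [0.977, -0.213, -0.0, -0.0]
ft_force: [-0.5, 0.5, -0.6]
grip_width: 0.045
grip_force: 34.9
```

Call:
move_arm:
  commands:
    - {"hand": 4.2,"travel": [0,0,0.1],"twist": [0,0,0]}
    - {"hand": 6.2,"travel": [0,0,0],"twist": [0,0,0]}
    - {"hand": 6.2,"travel": [0,0,0],"twist": [0,0,0]}
    - {"hand": 6.2,"travel": [0,0,0],"twist": [0,0,0]}
    - {"hand": 6.2,"travel": [0,0,0],"twist": [0,0,0]}

```text
time: 17.28
position: [0.5568, -0.3298, 0.0351]
tool_rot: [0.977, -0.213, 0.0, 0.0]
ft_force: [-0.8, 0.1, 0.6]
grip_width: 0.06
grip_force: 0.0
```

Call:
move_arm:
  commands:
    - {"hand": 6.2,"travel": [0,0,-2],"twist": [0,0,0]}
    - {"hand": 6.2,"travel": [0,0,-4],"twist": [0,0,0]}
    - {"hand": 6.2,"travel": [0,0,-4],"twist": [0,0,0]}
    - {"hand": 6.2,"travel": [0,0,-3],"twist": [0,0,0]}
    - {"hand": 6.2,"travel": [-2.75,-2.04,0],"twist": [0,0,0]}

```text
time: 17.7
position: [0.5479, -0.3088, 0.1734]
tool_rot: [0.977, -0.215, 0.011, 0.006]
ft_force: [2.0, -1.0, -0.1]
grip_width: 0.0622
grip_force: 0.0
```

Call:
move_arm:
  commands:
    - {"hand": 6.2,"travel": [-2.75,-2.04,0],"twist": [0,0,0]}
    - {"hand": 6.2,"travel": [-2.75,-2.04,0],"twist": [0,0,0]}
    - {"hand": 6.2,"travel": [-2.75,-2.04,0],"twist": [0,0,0]}
    - {"hand": 6.2,"travel": [-2.75,-2.04,0],"twist": [0,0,0]}
    - {"hand": 6.2,"travel": [-2.75,-2.04,0],"twist": [0,0,0]}

```text
time: 18.12
position: [0.4568, -0.1485, 0.1653]
tool_rot: [0.977, -0.214, 0.0, 0.0]
ft_force: [0.1, -1.1, -0.5]
grip_width: 0.062
grip_force: 0.0
```

Call:
move_arm:
  commands:
    - {"hand": 6.2,"travel": [-2.75,-2.04,0],"twist": [0,0,0]}
    - {"hand": 6.2,"travel": [0,0,0],"twist": [0,0,0]}
    - {"hand": 6.2,"travel": [0,0,0],"twist": [0,0,0]}
    - {"hand": 6.2,"travel": [0,0,0],"twist": [0,0,0]}

```text
time: 18.45
position: [0.4424, -0.1204, 0.1656]
tool_rot: [0.977, -0.213, 0.001, 0.0]
ft_force: [0.7, -0.3, 0.1]
grip_width: 0.062
grip_force: 0.0
```

```bash
python3 - <<'E'
from h import *
o,f=snap("w7");print(o["time"],o["position"],yaw(o),loc(o,[.441,-.1195,.046]))
E
```

```text
18.45 [ 0.4424176  -0.12040949  0.16556203] -24.60505760789388 [-0.20000551 -0.02822318 11.95568302]
```

View pics/w7.png

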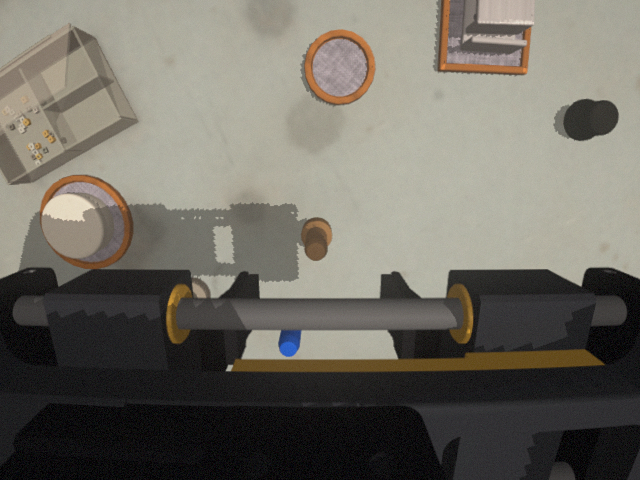

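The drift's tip is at (316,253) and its foot at (317,231). The small dish is at (340,67), and the upper bracket sits interlocked at the top right, about (505,20). The stud is partly visible at (203,288).

```bash
python3 - <<'E'
from h import *
o,f=load("w7")
for n,uv,z in[("tip",(316,253),.07),("foot",(317,232),.02),("sdish",(340,67),.008)]:
    P=p2w("wrist",[uv],z,o)[0];print(n,P.round(4),loc(o,P).round(2))
E
```

```text
tip [ 0.4404 -0.1165  0.07  ] [-0.37 -0.27  9.56]
foot [ 0.4447 -0.119   0.02  ] [ 0.11 -0.23 14.56]
sdish [ 0.5626 -0.1941  0.008 ] [13.95  1.69 15.8 ]
```

Call:
move_arm:
  commands:
    - {"hand": 6.2,"travel": [-0.1,-0.2,3],"twist": [0,0,0]}
    - {"hand": 6.2,"travel": [0,0,3],"twist": [0,0,0]}
    - {"hand": 6.2,"travel": [0,0,2.5],"twist": [0,0,0]}
    - {"hand": 6.2,"travel": [0,0,2],"twist": [0,0,0]}
    - {"hand": 6.2,"travel": [0,0,1.2],"twist": [0,0,0]}
  force: 25

```text
time: 18.92
position: [0.4418, -0.1188, 0.0458]
tool_rot: [0.977, -0.214, -0.0, -0.0]
ft_force: [-0.4, -0.1, 0.1]
grip_width: 0.0624
grip_force: 0.0
```

Call:
move_arm:
  commands:
    - {"hand": 6.2,"travel": [0,0,0],"twist": [0,0,0]}
    - {"hand": 6.2,"travel": [0,0,0],"twist": [0,0,0]}
    - {"hand": 1.4,"travel": [0,0,0],"twist": [0,0,0]}
    - {"hand": 1.4,"travel": [0,0,0],"twist": [0,0,0]}
    - {"hand": 1.4,"travel": [0,0,0],"twist": [0,0,0]}

```text
time: 19.33
position: [0.442, -0.1181, 0.049]
tool_rot: [0.977, -0.213, 0.001, 0.0]
ft_force: [-0.0, -0.6, 0.5]
grip_width: 0.0491
grip_force: 0.0
```

Call:
move_arm:
  commands:
    - {"hand": 1.4,"travel": [0,0,0],"twist": [0,0,0]}
    - {"hand": 1.4,"travel": [0,0,0],"twist": [0,0,0]}
    - {"hand": 1.4,"travel": [0,0,0],"twist": [0,0,0]}
    - {"hand": 1.4,"travel": [0,0,0],"twist": [0,0,0]}
    - {"hand": 1.4,"travel": [0,0,0],"twist": [0,0,0]}

```text
time: 19.75
position: [0.4412, -0.1174, 0.0482]
tool_rot: [0.977, -0.213, 0.0, 0.0]
ft_force: [-0.3, 0.3, 0.0]
grip_width: 0.0183
grip_force: 0.2
```

Call:
move_arm:
  commands:
    - {"hand": 1.4,"travel": [0,0,0],"twist": [0,0,0]}
    - {"hand": 1.4,"travel": [0,0,0],"twist": [0,0,0]}
    - {"hand": 1.4,"travel": [0,0,0],"twist": [0,0,0]}

```text
time: 20.0
position: [0.4412, -0.1174, 0.0481]
tool_rot: [0.977, -0.213, 0.0, -0.0]
ft_force: [-0.1, 0.9, 2.3]
grip_width: 0.0165
grip_force: 25.0
```

Call:
move_arm:
  commands:
    - {"hand": 1.4,"travel": [0,0,-1.5],"twist": [0,0,0]}
    - {"hand": 1.4,"travel": [0,0,-2],"twist": [0,0,0]}
    - {"hand": 1.4,"travel": [0,0,-1.5],"twist": [0,0,0]}
    - {"hand": 1.4,"travel": [2.0,0.27,0],"twist": [0,0,0]}
    - {"hand": 1.4,"travel": [2.5,0.35,0],"twist": [0,0,0]}

```text
time: 20.42
position: [0.4776, -0.1405, 0.0985]
tool_rot: [0.977, -0.213, -0.002, -0.0]
ft_force: [1.6, -0.5, -2.8]
grip_width: 0.0165
grip_force: 25.0
```

Call:
move_arm:
  commands:
    - {"hand": 1.4,"travel": [2.8,0.39,0],"twist": [0,0,0]}
    - {"hand": 1.4,"travel": [2.8,0.39,0],"twist": [0,0,0]}
    - {"hand": 1.4,"travel": [2.5,0.35,0],"twist": [0,0,0]}
    - {"hand": 1.4,"travel": [1.7,0.22,0],"twist": [0,0,0]}
    - {"hand": 1.4,"travel": [0,0,0],"twist": [0,0,0]}

```text
time: 20.83
position: [0.5668, -0.198, 0.0979]
tool_rot: [0.977, -0.214, 0.003, 0.001]
ft_force: [0.3, -0.7, -2.6]
grip_width: 0.0166
grip_force: 25.0
```

Call:
move_arm:
  commands:
    - {"hand": 1.4,"travel": [0,0,0],"twist": [0,0,0]}
    - {"hand": 1.4,"travel": [0,0,0],"twist": [0,0,0]}
    - {"hand": 1.4,"travel": [0,0,0],"twist": [0,0,0]}
    - {"hand": 1.4,"travel": [0,0,0],"twist": [0,0,0]}

```text
time: 21.17
position: [0.5615, -0.194, 0.0977]
tool_rot: [0.977, -0.213, -0.001, -0.0]
ft_force: [0.0, -0.7, -1.6]
grip_width: 0.0165
grip_force: 25.0
```

```bash
python3 - <<'E'
from h import *
o,f=snap("w8");print(o["time"],o["position"],yaw(o),loc(o,[.5628,-.1945,.052]))
cv2.imwrite("pics/w8c.png",cv2.resize(f[130:370,190:450],None,fx=2.3,fy=2.3))
E
```

```text
21.1667 [ 0.56154672 -0.19401297  0.09773897] -24.614916628997573 [ 0.14475665 -0.00711241  4.573577  ]
```

View pics/w8c.png

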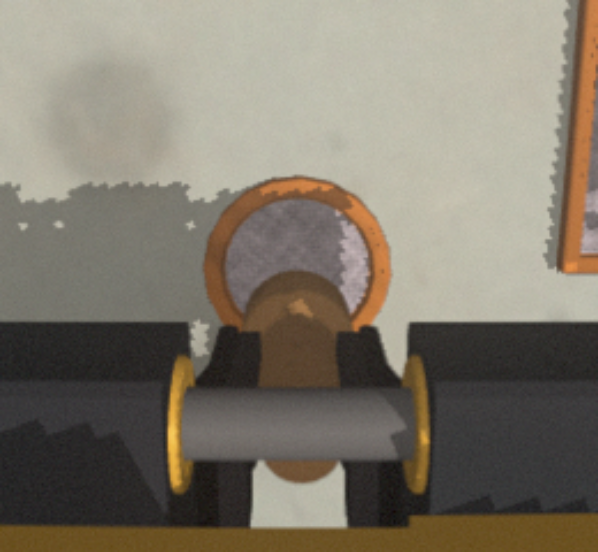

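The drift hangs upright, and the dish is centred laterally under it (rim 205..390, drift axis about 298 in the crop). Lowering next.

Call:
move_arm:
  commands:
    - {"hand": 1.4,"travel": [0.1,0,1],"twist": [0,0,0]}
    - {"hand": 1.4,"travel": [0,0,1],"twist": [0,0,0]}
    - {"hand": 1.4,"travel": [0,0,1],"twist": [0,0,0]}
    - {"hand": 1.4,"travel": [0,0,0.5],"twist": [0,0,0]}
    - {"hand": 1.4,"travel": [0,0,0],"twist": [0,0,0]}

```text
time: 21.63
position: [0.5624, -0.1947, 0.0608]
tool_rot: [0.977, -0.213, -0.002, -0.001]
ft_force: [0.5, -0.9, -1.6]
grip_width: 0.0166
grip_force: 25.0
```

Call:
move_arm:
  commands:
    - {"hand": 1.4,"travel": [0,0,0],"twist": [0,0,0]}
    - {"hand": 1.4,"travel": [0,0,0],"twist": [0,0,0]}
    - {"hand": 1.4,"travel": [0,0,0],"twist": [0,0,0]}
    - {"hand": 1.4,"travel": [0,0,0],"twist": [0,0,0]}

```text
time: 21.97
position: [0.5642, -0.1956, 0.0635]
tool_rot: [0.977, -0.213, 0.001, 0.0]
ft_force: [0.3, -0.6, -1.8]
grip_width: 0.0165
grip_force: 25.0
```

Contact is expected at z 0.052, so 1.1 cm to go.

Call:
move_arm:
  commands:
    - {"hand": 1.4,"travel": [0,0,0.3],"twist": [0,0,0]}
    - {"hand": 1.4,"travel": [0,0,0.3],"twist": [0,0,0]}
    - {"hand": 1.4,"travel": [0,0,0.3],"twist": [0,0,0]}
    - {"hand": 1.4,"travel": [0,0,0],"twist": [0,0,0]}
    - {"hand": 1.4,"travel": [0,0,0],"twist": [0,0,0]}

```text
time: 22.38
position: [0.5636, -0.1953, 0.0537]
tool_rot: [0.977, -0.213, -0.0, -0.0]
ft_force: [0.0, -0.9, -2.2]
grip_width: 0.0166
grip_force: 25.0
```

Call:
move_arm:
  commands:
    - {"hand": 1.4,"travel": [0,0,0],"twist": [0,0,0]}
    - {"hand": 1.4,"travel": [0,0,0.1],"twist": [0,0,0]}
    - {"hand": 1.4,"travel": [0,0,0],"twist": [0,0,0]}
    - {"hand": 1.4,"travel": [0,0,0],"twist": [0,0,0]}
    - {"hand": 1.4,"travel": [0,0,0],"twist": [0,0,0]}

```text
time: 22.8
position: [0.5639, -0.1954, 0.0531]
tool_rot: [0.977, -0.213, 0.0, 0.0]
ft_force: [-0.2, -0.1, -2.1]
grip_width: 0.0166
grip_force: 25.0
```

Call:
move_arm:
  commands:
    - {"hand": 1.4,"travel": [0,0,0.12],"twist": [0,0,0]}
    - {"hand": 1.4,"travel": [0,0,0],"twist": [0,0,0]}
    - {"hand": 1.4,"travel": [0,0,0],"twist": [0,0,0]}

```text
time: 23.05
position: [0.5641, -0.1955, 0.0522]
tool_rot: [0.977, -0.213, 0.0, 0.0]
ft_force: [-0.1, 0.5, 0.5]
grip_width: 0.0165
grip_force: 25.0
```

Call:
move_arm:
  commands:
    - {"hand": 5,"travel": [0,0,0],"twist": [0,0,0]}
    - {"hand": 5,"travel": [0,0,0],"twist": [0,0,0]}
    - {"hand": 5,"travel": [0,0,0],"twist": [0,0,0]}
    - {"hand": 5,"travel": [0,0,0],"twist": [0,0,0]}
    - {"hand": 5,"travel": [0,0,0],"twist": [0,0,0]}

```text
time: 23.47
position: [0.5639, -0.1954, 0.0518]
tool_rot: [0.977, -0.213, 0.0, 0.0]
ft_force: [0.1, 0.6, 1.0]
grip_width: 0.0421
grip_force: 0.0
```

Call:
move_arm:
  commands:
    - {"hand": 5,"travel": [0,0,-2],"twist": [0,0,0]}
    - {"hand": 5,"travel": [0,0,-3.5],"twist": [0,0,0]}
    - {"hand": 5,"travel": [0,0,-4],"twist": [0,0,0]}
    - {"hand": 5,"travel": [0,0,-4],"twist": [0,0,0]}
    - {"hand": 5,"travel": [-3,-2,0],"twist": [0,0,0]}

```text
time: 23.88
position: [0.5546, -0.1726, 0.1957]
tool_rot: [0.977, -0.215, 0.013, 0.004]
ft_force: [2.2, 0.8, 0.3]
grip_width: 0.0498
grip_force: 0.0
```

Call:
move_arm:
  commands:
    - {"hand": 5,"travel": [-3,-2,0],"twist": [0,0,0]}
    - {"hand": 5,"travel": [-3,-2,0],"twist": [0,0,0]}
    - {"hand": 5,"travel": [-3,-2,0],"twist": [0,0,0]}
    - {"hand": 5,"travel": [0,0,0],"twist": [0,0,0]}
    - {"hand": 5,"travel": [0,0,0],"twist": [0,0,0]}

```text
time: 24.3
position: [0.4866, -0.0709, 0.187]
tool_rot: [0.977, -0.212, -0.001, -0.0]
ft_force: [0.4, -0.5, -0.4]
grip_width: 0.0498
grip_force: 0.0
```

```bash
python3 - <<'E'
from h import *
from rig import robot
o,f=snap("w9");s=robot.camera("scene")["frame"][:,:,::-1]
print(o["time"],o["position"],yaw(o))
cv2.imwrite("pics/fin.png",np.hstack([cv2.resize(f[0:290,0:],(400,181)),cv2.resize(s[130:400,150:420],(400,400))[:181]*0]) if 0 else np.vstack([f[0:280,:],cv2.resize(s[130:310,170:410],(400,300)).repeat(1,0) if 0 else np.pad(cv2.resize(s[140:400,160:420],(310,310)),((0,0),(0,330),(0,0)))]))
E
```

```text
24.3 [ 0.48664653 -0.07093505  0.18701622] -24.484426481350898
```

View pics/fin.png

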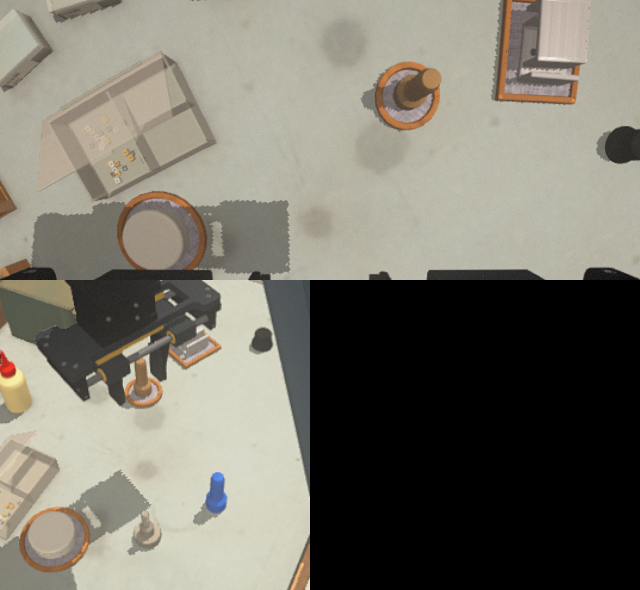

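Tin and drift are seated in their dishes (tin at (152,240), drift at (410,92)), and the stud and loupe are undisturbed. The bracket ends are hard to judge at this angle, so I'll check the alignment with intensity profiles.

```bash
python3 - <<'E'
from h import *
a=np.radians(-25);X=np.array([np.cos(a),np.sin(a),0]);Y=np.array([-np.sin(a),np.cos(a),0]);U=np.array([.548,-.3257,0])
s=np.arange(-40,41,2)/1000
for nm in("w9","w7"):
    o,f=load(nm);g=cv2.cvtColor(f,cv2.COLOR_BGR2GRAY)
    def prof(t,c,d,z):
        p=w2p("wrist",c+s[:,None]*d+[0,0,z],o);v=[int(g[int(round(y)),int(round(x))]) if 0<=x<640 and 0<=y<480 else -1 for x,y in p];print(nm,t,list(zip((s*1000).astype(int).tolist(),v)))
    prof("low flange along y",U-.0235*X,Y,.028)
    prof("up web along y",U+.005*X,Y,.033)
    prof("up web along x",U,X,.033)
E
```

```text
w9 low flange along y [(-40, 176), (-38, 177), (-36, 174), (-34, 174), (-32, 174), (-30, 173), (-28, 173), (-26, 176), (-24, 174), (-22, 175), (-20, 187), (-18, 190), (-16, 192), (-14, 189), (-12, 186), (-10, 190), (-8, 190), (-6, 189), (-4, 189), (-2, 192), (0, 191), (2, 191), (4, 190), (6, 194), (8, 191), (10, 192), (12, 189), (14, 192), (16, 195), (18, 192), (20, 192), (22, 193), (24, 135), (26, 85), (28, 89), (30, 183), (32, 183), (34, 152), (36, 86), (38, 105), (40, 150)]
w9 up web along y [(-40, 173), (-38, 174), (-36, 172), (-34, 175), (-32, 172), (-30, 170), (-28, 175), (-26, 174), (-24, 174), (-22, 176), (-20, 151), (-18, 183), (-16, 185), (-14, 180), (-12, 186), (-10, 189), (-8, 189), (-6, 188), (-4, 190), (-2, 191), (0, 190), (2, 186), (4, 188), (6, 194), (8, 192), (10, 190), (12, 189), (14, 185), (16, 194), (18, 192), (20, 192), (22, 161), (24, 95), (26, 109), (28, 117), (30, 120), (32, 126), (34, 121), (36, 119), (38, 86), (40, 106)]
w9 up web along x [(-40, 147), (-38, 145), (-36, 160), (-34, 168), (-32, 113), (-30, 85), (-28, 88), (-26, 184), (-24, 189), (-22, 191), (-
[... 1030 characters left out ...]
(-8, -1), (-6, -1), (-4, -1), (-2, -1), (0, -1), (2, -1), (4, -1), (6, -1), (8, -1), (10, -1), (12, -1), (14, -1), (16, -1), (18, -1), (20, -1), (22, -1), (24, -1), (26, -1), (28, -1), (30, -1), (32, -1), (34, -1), (36, -1), (38, -1), (40, -1)]
w7 up web along x [(-40, 148), (-38, 146), (-36, 162), (-34, 81), (-32, 83), (-30, 86), (-28, 116), (-26, 189), (-24, 177), (-22, 183), (-20, 84), (-18, 80), (-16, 83), (-14, 81), (-12, 207), (-10, 199), (-8, 184), (-6, 179), (-4, 179), (-2, 180), (0, 182), (2, 176), (4, 181), (6, -1), (8, -1), (10, -1), (12, -1), (14, -1), (16, -1), (18, -1), (20, -1), (22, -1), (24, -1), (26, -1), (28, -1), (30, -1), (32, -1), (34, -1), (36, -1), (38, -1), (40, -1)]
```

The ends are level within about 1 mm and the sideways shift is about 13 mm, so both are in tolerance. Handing in.

```bash
python3 -c "
from rig import robot
print(robot.hand_in())"
```

```text
the job is handed in; nothing more can be done
None
```

The job is handed in at about 24 s: the tin and drift are in their dishes, the brackets are interlocked in the tray with ends level to about 1 mm and a 13 mm shift, and the stud and loupe were not touched; no verdict was returned.

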